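Gauge a spindle thread and set the tally

TASK

Turn the red crank knob clockwise, seen from above, to screw the ring gauge down the spindle until it clearly resists, counting the turns, and leave it snug there without forcing it. Then slide the yellow marker to the line with as many dots as the turns you counted, to the nearest whole turn, and leave the other tools alone.

Things in the scene. Friction and masses are not known exactly. Their poses are not given: they have to be found in the camera images.
- vice: Fixed blue vice block, 150 x 110 mm and 60 mm high, holding the spindle upright; it stands at any yaw. Origin under its centre on the bench, on the spindle's axis; z up.
- spindle: Fixed upright threaded steel spindle, 30 mm diameter, top 110 mm above the bench. Origin on its axis at bench height. Right-hand thread, the ring sinks 6 mm per clockwise turn. The good thread ends at an unseen place 0.75 to 2.75 turns from the ring's start: firm resistance there. 5 to 12 N at the knob along its path is properly snug; under 4 N is not yet felt, over 20 N harms it.
- gauge: Steel ring gauge with a brass band, 64 mm outer diameter, 24 mm high, already started on the spindle; it only turns and sinks along the thread. Origin on the axis at its underside, 80 mm above the bench at the start. Its +x points along the crank arm to the knob. Free turning takes about 1 N at the knob; the thread holds by itself when let go.
- knob_grip (a point): Grip point on the axis of the upright red crank knob (freely spinning sleeve, 20 mm diameter, 46 mm tall), 75 mm from the spindle's axis, 52 mm above the gauge's origin; the knob reaches 18 mm above and 28 mm below this point, to the crank arm under it. The arm is springy: the knob gives about 0.7 mm per N along and across its path.
- tally: Fixed black tally board, 90 x 200 mm, 10 mm thick. Origin under its centre on the bench; the marker slides along its +y. White lines with one, two and three white dots beside them lie at y = -20, +20 and +60 mm on it.
- marker_grip (a point): Grip point at the centre of the yellow marker block (22 x 22 mm, its top at 52 mm over the bench, on a 34 mm square black foot whose top is 17 mm over the bench); the point is 38 mm over the bench. Its red line shows its y on the board.
- marker (a joint): Travel of the marker along the tally board's +y, in m: about 0 at the start, 0.040 at one dot, 0.080 at two, 0.120 at three, 0.130 at the end. It takes about 1.5 N and stays where it is left.
- impact: Air impact wrench lying on its side, about 150 x 190 mm, 66 mm high: leave it alone. Origin under its barrel.
- spray_can: White spray can with a red nozzle, 52 mm diameter, 145 mm tall: leave it alone. Origin under its centre.
- ratchet: Ratchet handle lying on the bench, 230 mm long: leave it alone. Origin under its middle.
- socket: Standing steel socket, 30 mm diameter, 60 mm tall: leave it alone. Origin under its centre.
Not all that is in view belongs to the job. Leave any green or turquoise look-alike of the vice alone.

How it is judged (in metres and radians):
On the way:
1. the ring gauge is turned against the end of the good thread with at least about 4 N at the knob (contact force between gauge and spindle above 7 N), for 0.2 s.
At the end, for the whole second after the job is handed in: the ring gauge rests, released and still snug (within about 8 degrees of where it was stopped by the end of the good thread), and the marker stands within 12 mm of the line for the nearest whole number of turns (within 0.15 turn of a half, either neighbour) (((z of gauge in the frame of spindle above 0.0701 m and value of joint marker between 0.028 and 0.052 m) or (z of gauge in the frame of spindle between 0.0641 and 0.0719 m and value of joint marker between 0.068 and 0.092 m) or (z of gauge in the frame of spindle below 0.0659 m and value of joint marker between 0.108 and 0.1301 m)) and contact force between gauge and spindle above 0.15 N and angular speed of gauge below 0.1 rad/s); the robot touches nothing.
It fails at once if the gauge is forced: more than about 20 N at the knob against the end of the thread (contact force between gauge and spindle above 50 N).
It fails at once if the impact wrench is shifted by 30 mm (distance of impact from where it was at the start of the episode above 0.03 m).
It fails at once if the spray can is shifted by 30 mm or tipped (distance of spray_can from where it was at the start of the episode above 0.03 m or angle between spray_can's own z axis and vertical above 0.5 rad).
It fails at once if the ratchet is shifted by 30 mm (distance of ratchet from where it was at the start of the episode above 0.03 m).
It fails at once if the socket is shifted by 30 mm or tipped (distance of socket from where it was at the start of the episode above 0.03 m or angle between socket's own z axis and vertical above 0.5 rad).
It also fails if it takes over 72 s, if anything falls off the work surface, if the arm or the gripper's body presses on something with over 40 N, if the wrist force passes 120 N, or if a joint passes its speed limit or range.

ROBOT

A 7-joint arm with a two-finger parallel gripper is mounted at the origin on the work surface. World frame = base frame: x ahead of the robot, y to its left, z up, the work surface at z = 0. Lengths are in m, angles in degrees, forces in N, time in s.
With the tool pointing down it reaches from about 0.425 to 0.95 m from the base axis. Payload 16.7 kg.
Tool frame: the origin (TCP) lies between the finger pads; the fingertips stand 22 mm ahead of it and the grasp point (between the pads) lies 3 mm ahead of it; x points along the fingers, y is the direction in which the jaws open and shut, and the axes are right-handed (so a half turn about x gives the same grasp; the last joint's range is limited). The gripper opens to 94 mm and grips with 3 to 60 N. Pads are 16 mm wide; open, the fingers measure 119 mm over their backs; the gripper's body (75 mm by 177 mm) begins 78 mm behind the grasp point.
Start: joints at [-72.622, 24.414, 4.234, 92.017, -1.954, 63.644, -3.845], TCP at [0.295, 0.607, 0.227] pointing down, gripper open.
Joint ranges: [-163.25, 163.25], [-28.42, 122.38], [-70.27, 78.77], [12.13, 141.07], [-58.53, 238.53], [9.26, 117.41], [-156.51, 156.51]. Speed limits (degrees/s): [108.29, 108.29, 136.94, 136.94, 172.46, 172.46, 172.46].

INTERFACE

Orientations are given as a 3x3 rotation matrix whose columns are the frame's x, y, z axes.
In Python, from workcell import ctrl, optics, ticket gives the robot as it stands.
- The arm moves only by the shell command python3 -m crank 'ROWS' [FORCE]. ROWS is JSON, a list of rows, each an object of numbers: "x", "y", "z": the shift along the world's x, y, z in mm; "wx", "wy", "wz": the turn, a rotation vector about the world's x, y, z in rad; "grip": the opening, from -1 (shut) to 1 (fully open), so that 0 is half open. In form: [{"x": .., "y": .., "z": .., "wx": .., "wy": .., "wz": .., "grip": ..}, ...]. A call has 1 to 8 rows; each row shifts and turns the commanded pose from where the row before left it; what a row does not reach is not made up. A row lasts 1/12 s, in which the tool goes at most 41.7 mm and 7.16 degrees, less where a joint would pass 70% of its speed; a pose out of reach is approached as far as the arm can. A call with a gripper value outside its range is refused whole. The fingers move at their own pace and stop on an object; FORCE is the grip in N (left out, the last holds). Time passes only in rows, so rows that do not move let the fingers close. It gives the time, the measured TCP pose, the force and the opening at its end, in the units of the state.
- ctrl.get_state(): the state, without advancing time (a new reading comes with each control period).
- optics.read_camera(name): name is "scene" or "top" or "wrist"; returns the picture (480x640x3 uint8, blue, green, red); there is no depth.
- optics.camera_info(name): a dict with "K" (3x3 intrinsics, pixels), "extrinsics" (4x4, takes a point from world to camera coordinates); the wrist camera has in their place "mount" (4x4, takes a point from camera to tool coordinates, whose origin is the TCP and whose axes are the tool frame's). Camera axes: x right, y up, looking along -z (the intrinsics and any distortion apply to the point x, -y, -z); pixel columns grow to the right and rows downward; lengths in m; the calibration is good to about 2 mm. A picture is of the moment at which its call begins: read the wrist's pose just before it. camera_info takes no time and is no camera call.
- ticket.finish_job(): hands the job in, once; it reports no verdict.
The state is a dict: "time": time; "joint_pos": joint angles; "joint_velocities": joint speeds; "effort": joint torques, N m; "eef_pos": TCP position; "tool_rot": TCP orientation; "wrist_force": force on the tool from outside, world axes, zero at the start; "torque": the same for the moment, N m; "gripper_width": finger opening in m.
Only numpy, scipy, OpenCV 4.12 (cv2) and the standard library are available. Lean on these libraries where they do the work, as an engineer would, in place of code of your own. Each camera call takes 0.05 s, during which the arm holds its last target. There are 200 camera calls.

## Working session

There is one attempt and no reset: what is moved stays moved. The work goes in short steps, Python scripts to look and compute and a shell command to move; the robot and the scene stay as the last step left them, time stands still between calls to the robot, and variables do not carry over. Pictures are saved under pics/ and viewed, about 8 in all and at most 12, crops included, and the job is handed in when it is done.

```bash
mkdir -p pics; ls
python3 - <<'E'
from workcell import ctrl, optics
import cv2,numpy as np
print(ctrl.get_state())
for n in("scene","top"):
    cv2.imwrite(f"pics/{n}0.png",optics.read_camera(n)); print(n,optics.camera_info(n))
print(optics.camera_info("wrist"))
E
```

```text
pics
{'time': 0.0, 'joint_pos': array([-72.62249085,  24.44910311,   4.23033062,  92.05207645,
        -1.95307198,  63.64627799,  -3.84515389]), 'joint_velocities': array([-0.02839438, -0.10070233, -0.018651  , -0.09352635,  0.0007919 ,
        0.05414459, -0.02429311]), 'effort': array([-3.47682271e-04, -9.35805845e+01,  3.66632201e+00, -4.54220331e+01,
       -4.89257451e-02,  1.99667114e-02,  1.07444437e-04]), 'eef_pos': array([0.29513291, 0.60658423, 0.22678274]), 'tool_rot': array([[-4.83833994e-04,  4.37498704e-01,  8.99218911e-01],
       [-1.22262505e-03,  8.99218086e-01, -4.37498960e-01],
       [-9.99999136e-01, -1.31108444e-03,  9.98245968e-05]]), 'wrist_force': array([-0.2503204 , -0.78027349, -0.32776984]), 'torque': array([-0.00271418, -0.00649956,  0.04453928]), 'gripper_width': 0.09351585921630062}
scene {'K': array([[557.61835916,   0.        , 322.79728663],
       [  0.        , 557.61835916, 234.90181019],
       [  0.        ,   0.        ,   1.        ]]), 'extrinsics': array([[-0.60248233,  0.79795879, -0.01663775,  0.2787654 ],
       [-0.41294329, -0.2938099
[... 390 characters left out ...]
8],
       [ 0.9941289 , -0.01410036,  0.1072796 , -0.51771381],
       [-0.10666209,  0.0389861 ,  0.99353072, -0.97140318],
       [ 0.        ,  0.        ,  0.        ,  1.        ]])}
{'K': array([[378.93223413,   0.        , 318.18906102],
       [  0.        , 378.93223413, 235.89231823],
       [  0.        ,   0.        ,   1.        ]]), 'mount': array([[ 3.90243627e-04,  2.31225231e-01, -9.72900170e-01,
        -1.57381693e-01],
       [ 9.99999918e-01,  1.58206779e-05,  4.04873745e-04,
        -1.87583798e-04],
       [ 1.09008965e-04, -9.72900248e-01, -2.31225206e-01,
        -6.64152367e-02],
       [ 0.00000000e+00,  0.00000000e+00,  0.00000000e+00,
         1.00000000e+00]])}
```

View pics/top0.png

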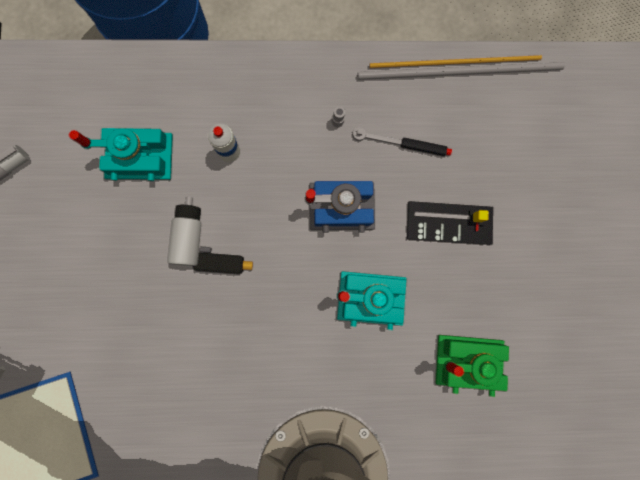

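View pics/scene0.png

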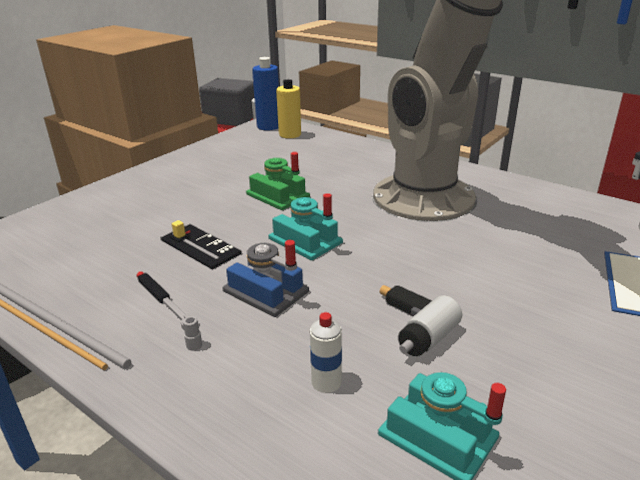

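The red knob could be any of four. In the top view they are on the blue vice (311,195), the turquoise vices (78,137) and (344,297), and the green vice (455,370). I choose the blue vice, and the marker is the yellow block at (482,215). Next I locate them.

```bash
cat > h.py <<'E'
import cv2,numpy as np
from workcell import ctrl,optics
def cam(n,st=None):
    i=optics.camera_info(n);K=i["K"]
    if n=="wrist":
        M=i["mount"];T=np.eye(4);T[:3,:3]=st["tool_rot"];T[:3,3]=st["eef_pos"];C=T@M
    else: C=np.linalg.inv(i["extrinsics"])
    return K,C
def ray(px,n,st=None):
    K,C=cam(n,st);d=np.linalg.inv(K)@[px[0],px[1],1];d=C[:3,:3]@[d[0],-d[1],-d[2]]
    return C[:3,3],d
def onz(px,z,n,st=None):
    o,d=ray(px,n,st);return (o+d*(z-o[2])/d[2]).round(4)
def proj(P,n,st=None):
    K,C=cam(n,st);p=np.linalg.inv(C)@[*P,1];q=K@[p[0],-p[1],-p[2]];return (q[:2]/q[2]).round(1)
def blobs(im,lo,hi,a=20):
    m=cv2.inRange(cv2.cvtColor(im,cv2.COLOR_BGR2HSV),lo,hi)
    n,l,s,c=cv2.connectedComponentsWithStats(m)
    return [(c[i].round(1),s[i]) for i in range(1,n) if s[i][4]>=a],m
E
python3 - <<'E'
from h import *
im=cv2.imread("pics/top0.png")
for nm,lo,hi in(("red",(0,150,90),(6,255,255)),("yel",(22,150,120),(35,255,255)),("blue",(105,120,50),(125,255,255))):
    for c,s in blobs(im,lo,hi)[0]: print(nm,c,s)
print("spindle",onz((347,198),.11,"top")); print("marker",onz((483,214),.052,"top"))
for p in((415,214),(470,216),(408,203),(494,206),(492,245),(407,241)):print(p,onz(p,.01,"top"))
s=cv2.imread("pics/scene0.png");
print([b for b in blobs(s,(0,150,90),(6,255,255))[0]])
c=im[150:260,280:510];cv2.imwrite("pics/crop.png",cv2.resize(c,None,fx=3.4,fy=3.4,interpolation=2))
E
```

```text
red [217.6 130.9] [214 127   9   9  64]
red [ 75.3 134.9] [ 69 130  19  11  92]
red [448.7 151.2] [447 148   5   7  28]
red [310.  193.8] [306 189   9  10  73]
red [343.7 296.1] [339 292  10  10  78]
red [458.  370.6] [454 366   9  10  70]
yel [483.  214.6] [478 210  11  10 103]
blue [148.   17.6] [  76    0  132   39 3623]
blue [230.  150.5] [221 144  16  12  41]
blue [344.3 186.8] [314 181  59  18 563]
blue [343.4 217.2] [314 209  60  17 831]
blue [ 68.1 416.3] [  0 372  98 108 716]
spindle [ 0.59   -0.0566  0.11  ]
marker [ 0.562  -0.3647  0.052 ]
(415, 214) [ 0.5705 -0.2231  0.01  ]
(470, 216) [ 0.5643 -0.3513  0.01  ]
(408, 203) [ 0.5964 -0.2079  0.01  ]
(494, 206) [ 0.587  -0.4092  0.01  ]
(492, 245) [ 0.4962 -0.399   0.01  ]
(407, 241) [ 0.5083 -0.2021  0.01  ]
[(array([623.6, 149.2]), array([ 599,   93,   41,  109, 2488], dtype=int32)), (array([222.9, 127.4]), array([218, 124,  14,   9,  70], dtype=int32)), (array([294.2, 160.6]), array([291, 152,   7,  18,  95], dtype=int32)), (array([327. , 203.6]), array([324, 194,   7,  21, 126], dtype=int32)), (array([289.7, 251.2]), array([285, 240,  10,  25, 187], dtype=int32)), (array([325., 319.]), array([320, 313,  11,  14, 130], dtype=int32)), (array([495.9, 399.4]), array([487, 383,  19,  34, 415], dtype=int32))]
```

View pics/crop.png

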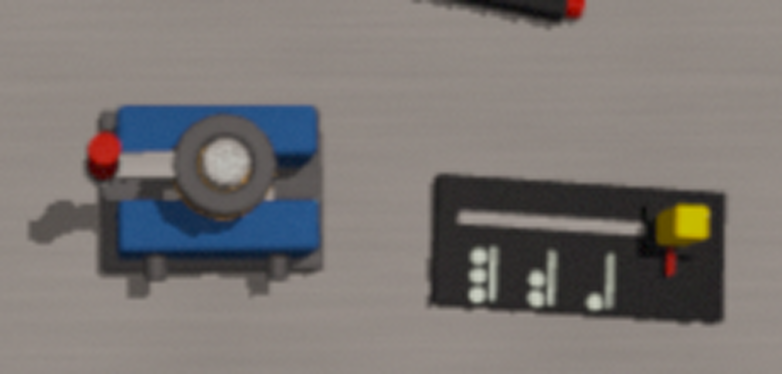

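The crop shows the blue vice with the steel ring. The spindle top is at about (347,198) and the red knob at (310,194). The tally marker is at (483,214), with its slot running left (+y). I'm moving above the knob.

```bash
R='x'; for i in 1; do :; done
python3 -m crank '[{"x":12.6,"y":-24.5,"wz":0.0168,"grip":0},{"x":12.6,"y":-24.5,"wz":0.0168,"grip":0},{"x":12.6,"y":-24.5,"wz":0.0168,"grip":0},{"x":12.6,"y":-24.5,"wz":0.0168,"grip":0},{"x":12.6,"y":-24.5,"wz":0.0168,"grip":0},{"x":12.6,"y":-24.5,"wz":0.0168,"grip":0},{"x":12.6,"y":-24.5,"wz":0.0168,"grip":0},{"x":12.6,"y":-24.5,"wz":0.0168,"grip":0}]' 25
python3 -m crank '[{"x":12.6,"y":-24.5,"wz":0.0168,"grip":0},{"x":12.6,"y":-24.5,"wz":0.0168,"grip":0},{"x":12.6,"y":-24.5,"wz":0.0168,"grip":0},{"x":12.6,"y":-24.5,"wz":0.0168,"grip":0},{"x":12.6,"y":-24.5,"wz":0.0168,"grip":0},{"x":12.6,"y":-24.5,"wz":0.0168,"grip":0},{"x":12.6,"y":-24.5,"wz":0.0168,"grip":0},{"x":12.6,"y":-24.5,"wz":0.0168,"grip":0}]'
python3 -m crank '[{"x":12.6,"y":-24.5,"wz":0.0168,"grip":0},{"x":12.6,"y":-24.5,"wz":0.0168,"grip":0},{"x":12.6,"y":-24.5,"wz":0.0168,"grip":0},{"x":12.6,"y":-24.5,"wz":0.0168,"grip":0},{"x":12.6,"y":-24.5,"wz":0.0168,"grip":0},{"x":12.6,"y":-24.5,"wz":0.0168,"grip":0},{"x":12.6,"y":-24.5,"wz":0.0168,"grip":0},{"x":12.6,"y":-24.5,"wz":0.0168,"grip":0}]'
python3 -m crank '[{"grip":0},{"grip":0},{"grip":0}]'
python3 - <<'E'
from h import *
for p in((310.3,193.5),(310,193.8)):print(onz(p,.148,"top"),onz(p,.14,"top"))
st=ctrl.get_state();im=optics.read_camera("wrist");cv2.imwrite("pics/w1.png",im)
print(st["eef_pos"],st["tool_rot"].round(3),st["wrist_force"],st["gripper_width"],st["joint_pos"].round(1))
print(blobs(im,(0,150,60),(6,255,255),80)[0])
print(proj((.597,.018,.15),"wrist",st),proj((.59,-.0566,.11),"wrist",st))
E
```

```text
[0.5924 0.0201 0.148 ] [0.594  0.0199 0.14  ]
[0.5918 0.0207 0.148 ] [0.5934 0.0205 0.14  ]
[0.29514405 0.60663644 0.22684579] [[-0.     0.437  0.899]
 [-0.001  0.899 -0.437]
 [-1.    -0.001  0.   ]] [-0.62446493 -0.81807318  0.5833124 ] 0.09401244217978291 [-72.6  24.4   4.2  92.   -2.   63.6  -3.8]
[]
[-92.4 779.1] [-112.   734.6]schema error: expected keys x, y, z, wx, wy, wz, grip
schema error: expected keys x, y, z, wx, wy, wz, grip
schema error: expected keys x, y, z, wx, wy, wz, grip
schema error: expected keys x, y, z, wx, wy, wz, grip
```

View pics/w1.png

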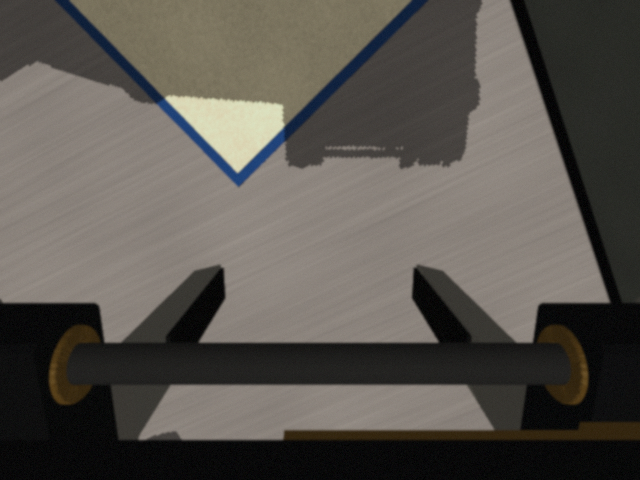

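Every key is required in each row, so nothing moved. The wrist picture shows only the start area. I'm repeating the move with full rows.

```bash
python3 -m crank '[{"x":16.6,"y":-32.6,"z":0,"wx":0,"wy":0,"wz":0.0224,"grip":0},{"x":16.6,"y":-32.6,"z":0,"wx":0,"wy":0,"wz":0.0224,"grip":0},{"x":16.6,"y":-32.6,"z":0,"wx":0,"wy":0,"wz":0.0224,"grip":0},{"x":16.6,"y":-32.6,"z":0,"wx":0,"wy":0,"wz":0.0224,"grip":0},{"x":16.6,"y":-32.6,"z":0,"wx":0,"wy":0,"wz":0.0224,"grip":0},{"x":16.6,"y":-32.6,"z":0,"wx":0,"wy":0,"wz":0.0224,"grip":0}]' 25
python3 -m crank '[{"x":16.6,"y":-32.6,"z":0,"wx":0,"wy":0,"wz":0.0224,"grip":0},{"x":16.6,"y":-32.6,"z":0,"wx":0,"wy":0,"wz":0.0224,"grip":0},{"x":16.6,"y":-32.6,"z":0,"wx":0,"wy":0,"wz":0.0224,"grip":0},{"x":16.6,"y":-32.6,"z":0,"wx":0,"wy":0,"wz":0.0224,"grip":0},{"x":16.6,"y":-32.6,"z":0,"wx":0,"wy":0,"wz":0.0224,"grip":0},{"x":16.6,"y":-32.6,"z":0,"wx":0,"wy":0,"wz":0.0224,"grip":0}]'
python3 -m crank '[{"x":16.6,"y":-32.6,"z":0,"wx":0,"wy":0,"wz":0.0224,"grip":0},{"x":16.6,"y":-32.6,"z":0,"wx":0,"wy":0,"wz":0.0224,"grip":0},{"x":16.6,"y":-32.6,"z":0,"wx":0,"wy":0,"wz":0.0224,"grip":0},{"x":16.6,"y":-32.6,"z":0,"wx":0,"wy":0,"wz":0.0224,"grip":0},{"x":16.6,"y":-32.6,"z":0,"wx":0,"wy":0,"wz":0.0224,"grip":0},{"x":16.6,"y":-32.6,"z":0,"wx":0,"wy":0,"wz":0.0224,"grip":0}]'
python3 -m crank '[{"x":0,"y":0,"z":0,"wx":0,"wy":0,"wz":0,"grip":0},{"x":0,"y":0,"z":0,"wx":0,"wy":0,"wz":0,"grip":0},{"x":0,"y":0,"z":0,"wx":0,"wy":0,"wz":0,"grip":0}]'
python3 - <<'E'
from h import *
st=ctrl.get_state();im=optics.read_camera("wrist");cv2.imwrite("pics/w2.png",im)
print(st["eef_pos"],st["tool_rot"].round(3),st["wrist_force"],st["gripper_width"],st["joint_pos"].round(1))
print(blobs(im,(0,150,60),(6,255,255),80)[0])
print(proj((.593,.02,.15),"wrist",st),proj((.59,-.0566,.11),"wrist",st))
E
```

```text
time: 0.65
eef_pos: [0.3953, 0.4096, 0.2274]
tool_rot: [[-0.0, 0.312, 0.95], [-0.0, 0.95, -0.312], [-1.0, -0.0, -0.0]]
wrist_force: [0.2, 0.3, 0.5]
gripper_width: 0.0575
time: 1.15
eef_pos: [0.4949, 0.214, 0.2275]
tool_rot: [[-0.0, 0.182, 0.983], [0.0, 0.983, -0.182], [-1.0, 0.0, -0.0]]
wrist_force: [1.0, -0.7, -0.4]
gripper_width: 0.047
time: 1.65
eef_pos: [0.5945, 0.0184, 0.2274]
tool_rot: [[-0.0, 0.048, 0.999], [0.0, 0.999, -0.048], [-1.0, 0.0, -0.0]]
wrist_force: [0.7, -0.2, 0.1]
gripper_width: 0.0468
time: 1.9
eef_pos: [0.5938, 0.0204, 0.2271]
tool_rot: [[-0.001, 0.05, 0.999], [0.0, 0.999, -0.05], [-1.0, 0.0, -0.001]]
wrist_force: [-0.2, 1.4, -0.1]
gripper_width: 0.0469
[0.59380325 0.02038531 0.2271251 ] [[-0.001  0.05   0.999]
 [ 0.     0.999 -0.05 ]
 [-1.     0.    -0.001]] [-0.23803765  1.43728628 -0.10212085] 0.046936587621872 [-22.9  17.3  18.2 103.5  -6.2  60.1  84.8]
[(array([317.5, 243.3]), array([304, 223,  28,  41, 913], dtype=int32)), (array([ 18., 339.]), array([ 12, 334,  12,  10,  95], dtype=int32)), (array([583.8, 409. ]), array([578, 398,  13,  22, 190], dtype=int32))]
[318.1 251.2] [215.3 237.8]
```

View pics/w2.png

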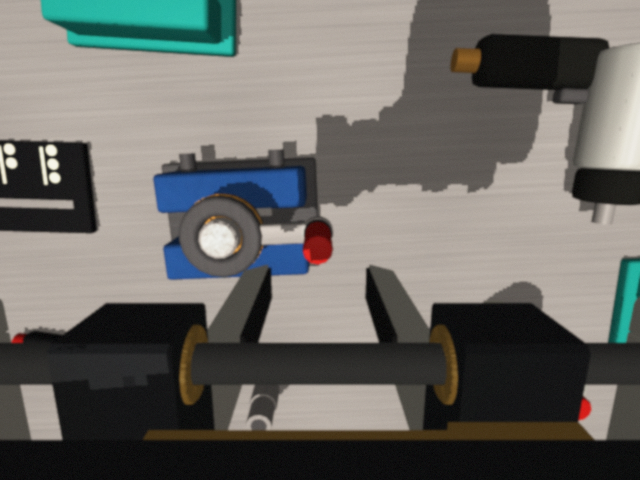

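The wrist view shows the knob top at about (317,250), where I predicted it, and the spindle top at (219,239). I'm computing the centre from that and descending.

```bash
python3 - <<'E'
from h import *
st=ctrl.get_state()
print(onz((219,239),.11,"wrist",st),onz((317.4,249.5),.15,"wrist",st),onz((346.8,197.6),.11,"top"))
E
python3 -m crank '[{"x":-0.5,"y":0,"z":-18,"wx":0,"wy":0,"wz":0,"grip":0},{"x":0,"y":0,"z":-18,"wx":0,"wy":0,"wz":0,"grip":0},{"x":0,"y":0,"z":-18,"wx":0,"wy":0,"wz":0,"grip":0},{"x":0,"y":0,"z":-18,"wx":0,"wy":0,"wz":0,"grip":0},{"x":0,"y":0,"z":-18,"wx":0,"wy":0,"wz":0,"grip":0},{"x":0,"y":0,"z":0,"wx":0,"wy":0,"wz":0,"grip":0},{"x":0,"y":0,"z":0,"wx":0,"wy":0,"wz":0,"grip":0}]'
python3 -m crank '[{"x":0,"y":0,"z":0,"wx":0,"wy":0,"wz":0,"grip":-1},{"x":0,"y":0,"z":0,"wx":0,"wy":0,"wz":0,"grip":-1},{"x":0,"y":0,"z":0,"wx":0,"wy":0,"wz":0,"grip":-1},{"x":0,"y":0,"z":0,"wx":0,"wy":0,"wz":0,"grip":-1},{"x":0,"y":0,"z":0,"wx":0,"wy":0,"wz":0,"grip":-1},{"x":0,"y":0,"z":0,"wx":0,"wy":0,"wz":0,"grip":-1},{"x":0,"y":0,"z":0,"wx":0,"wy":0,"wz":0,"grip":-1}]'
```

```text
[ 0.5911 -0.0532  0.11  ] [0.5919 0.0204 0.15  ] [ 0.5908 -0.0562  0.11  ]
time: 2.53
eef_pos: [0.593, 0.0212, 0.1372]
tool_rot: [[-0.002, 0.048, 0.999], [-0.0, 0.999, -0.048], [-1.0, -0.0, -0.002]]
wrist_force: [0.3, 0.3, -0.2]
gripper_width: 0.0467
time: 3.12
eef_pos: [0.5939, 0.0201, 0.1379]
tool_rot: [[0.001, 0.05, 0.999], [0.0, 0.999, -0.05], [-1.0, 0.0, 0.001]]
wrist_force: [0.5, -0.9, 4.6]
gripper_width: 0.0197
```

```bash
cat >> h.py <<'E'
CX,CY=.591,-.0548
def knob():
    st=ctrl.get_state();d=st["eef_pos"][:2]-[CX,CY];r=np.hypot(*d);e=d/r;t=np.array([e[1],-e[0]])
    F=st["wrist_force"];return np.degrees(np.arctan2(e[0],e[1])),r*1e3,-F[:2]@t,F[:2]@e,F[2],st["eef_pos"][2]*1e3
E
cat > g.py <<'E'
import sys
from h import knob
k=knob();print("phi %.1f r %.1f ft %.1f fr %.1f fz %.1f z %.1f"%k);sys.exit(k[2]>float(sys.argv[1]))
E
python3 - <<'E'
import numpy as np
for s,p0 in((10,1.5),(6,1.5)):
    p=np.radians(p0+np.arange(0,361,s));print(s,[(round(a,1),round(b,1)) for a,b in zip(np.diff(75*np.sin(p)),np.diff(75*np.cos(p)))])
E
python3 g.py 99
```

```text
10 [(np.float64(13.0), np.float64(-1.5)), (np.float64(12.5), np.float64(-3.7)), (np.float64(11.7), np.float64(-5.8)), (np.float64(10.5), np.float64(-7.8)), (np.float64(9.0), np.float64(-9.5)), (np.float64(7.2), np.float64(-10.9)), (np.float64(5.2), np.float64(-12.0)), (np.float64(3.1), np.float64(-12.7)), (np.float64(0.8), np.float64(-13.0)), (np.float64(-1.5), np.float64(-13.0)), (np.float64(-3.7), np.float64(-12.5)), (np.float64(-5.8), np.float64(-11.7)), (np.float64(-7.8), np.float64(-10.5)), (np.float64(-9.5), np.float64(-9.0)), (np.float64(-10.9), np.float64(-7.2)), (np.float64(-12.0), np.float64(-5.2)), (np.float64(-12.7), np.float64(-3.1)), (np.float64(-13.0), np.float64(-0.8)), (np.float64(-13.0), np.float64(1.5)), (np.float64(-12.5), np.float64(3.7)), (np.float64(-11.7), np.float64(5.8)), (np.float64(-10.5), np.float64(7.8)), (np.float64(-9.0), np.float64(9.5)), (np.float64(-7.2), np.float64(10.9)), (np.float64(-5.2), np.float64(12.0)), (np.float64(-3.1), np.float64(12.7)), (np.float64(-0.8), np.float64(13.0)), (np.float64(1.5), np.float64(13.0)), (np.float64(3.7), np.float6
[... 1841 characters left out ...]
np.float64(-1.8), np.float64(7.6)), (np.float64(-1.0), np.float64(7.8)), (np.float64(-0.2), np.float64(7.8)), (np.float64(0.6), np.float64(7.8)), (np.float64(1.4), np.float64(7.7)), (np.float64(2.2), np.float64(7.5)), (np.float64(3.0), np.float64(7.3)), (np.float64(3.7), np.float64(6.9)), (np.float64(4.4), np.float64(6.5)), (np.float64(5.1), np.float64(6.0)), (np.float64(5.7), np.float64(5.4)), (np.float64(6.2), np.float64(4.8)), (np.float64(6.7), np.float64(4.1)), (np.float64(7.1), np.float64(3.4)), (np.float64(7.4), np.float64(2.6)), (np.float64(7.6), np.float64(1.8)), (np.float64(7.8), np.float64(1.0)), (np.float64(7.8), np.float64(0.2))]
phi 2.2 r 74.9 ft -0.6 fr -0.9 fz 4.6 z 137.9False
```

First quarter, which is certainly free, checking the forces after every 4 rows and stopping if they are too high.

```bash
python3 -m crank '[{"x":13.0,"y":-1.5,"z":-0.2,"wx":0,"wy":0,"wz":0,"grip":-1},{"x":12.5,"y":-3.7,"z":-0.2,"wx":0,"wy":0,"wz":0,"grip":-1},{"x":11.7,"y":-5.8,"z":-0.2,"wx":0,"wy":0,"wz":0,"grip":-1},{"x":10.5,"y":-7.8,"z":-0.1,"wx":0,"wy":0,"wz":0,"grip":-1}]' >/dev/null && python3 g.py 6 &&
python3 -m crank '[{"x":9.0,"y":-9.5,"z":-0.2,"wx":0,"wy":0,"wz":0,"grip":-1},{"x":7.2,"y":-10.9,"z":-0.2,"wx":0,"wy":0,"wz":0,"grip":-1},{"x":5.2,"y":-12.0,"z":-0.2,"wx":0,"wy":0,"wz":0,"grip":-1},{"x":3.1,"y":-12.7,"z":-0.1,"wx":0,"wy":0,"wz":0,"grip":-1}]' >/dev/null && python3 g.py 6 
python3 -m crank '[{"x":0,"y":0,"z":0,"wx":0,"wy":0,"wz":0,"grip":-1},{"x":0,"y":0,"z":0,"wx":0,"wy":0,"wz":0,"grip":-1}]'; python3 g.py 6
```

```text
phi 42.0 r 76.3 ft 1.6 fr -0.8 fz 5.9 z 137.1
time: 3.62
eef_pos: [0.6423, 0.0008, 0.1371]
tool_rot: [[0.001, 0.05, 0.999], [-0.0, 0.999, -0.05], [-1.0, -0.0, 0.001]]
wrist_force: [1.1, -0.5, 5.4]
gripper_width: 0.0196
phi 42.7 r 75.7 ft -1.2 fr 0.4 fz 5.4 z 137.1False
False
```

The guard's exit code was wrong: a numpy bool read as failure. I'm fixing it and carrying on from 41.5°.

```bash
sed -i 's/sys.exit(k\[2\]>float(sys.argv\[1\]))/sys.exit(int(k[2]>float(sys.argv[1])))/' g.py
python3 -m crank '[{"x":9.0,"y":-9.5,"z":-0.2,"wx":0,"wy":0,"wz":0,"grip":-1},{"x":7.2,"y":-10.9,"z":-0.2,"wx":0,"wy":0,"wz":0,"grip":-1},{"x":5.2,"y":-12.0,"z":-0.2,"wx":0,"wy":0,"wz":0,"grip":-1},{"x":3.1,"y":-12.7,"z":-0.1,"wx":0,"wy":0,"wz":0,"grip":-1}]' >/dev/null && python3 g.py 6 &&
python3 -m crank '[{"x":0.8,"y":-13.0,"z":-0.2,"wx":0,"wy":0,"wz":0,"grip":-1},{"x":-1.5,"y":-13.0,"z":-0.2,"wx":0,"wy":0,"wz":0,"grip":-1},{"x":-3.7,"y":-12.5,"z":-0.2,"wx":0,"wy":0,"wz":0,"grip":-1},{"x":-5.8,"y":-11.7,"z":-0.1,"wx":0,"wy":0,"wz":0,"grip":-1}]' >/dev/null && python3 g.py 6 &&
python3 -m crank '[{"x":-7.8,"y":-10.5,"z":-0.2,"wx":0,"wy":0,"wz":0,"grip":-1},{"x":-9.5,"y":-9.0,"z":-0.2,"wx":0,"wy":0,"wz":0,"grip":-1},{"x":-10.9,"y":-7.2,"z":-0.2,"wx":0,"wy":0,"wz":0,"grip":-1},{"x":-12.0,"y":-5.2,"z":-0.1,"wx":0,"wy":0,"wz":0,"grip":-1}]' >/dev/null && python3 g.py 6
python3 -m crank '[{"x":0,"y":0,"z":0,"wx":0,"wy":0,"wz":0,"grip":-1},{"x":0,"y":0,"z":0,"wx":0,"wy":0,"wz":0,"grip":-1}]'; python3 g.py 6
```

```text
phi 81.6 r 76.7 ft 1.2 fr 1.1 fz 5.2 z 136.5
phi 121.2 r 76.6 ft 2.3 fr 1.4 fz 6.1 z 135.9
phi 161.0 r 76.0 ft 0.4 fr -0.3 fz 5.5 z 135.2
time: 4.78
eef_pos: [0.6153, -0.1263, 0.1351]
tool_rot: [[0.001, 0.05, 0.999], [-0.0, 0.999, -0.05], [-1.0, 0.0, 0.001]]
wrist_force: [-0.1, -1.3, 5.1]
gripper_width: 0.0199
phi 161.2 r 75.5 ft -0.5 fr 1.2 fz 5.1 z 135.1
```

```bash
python3 -m crank '[{"x":-12.7,"y":-3.1,"z":-0.2,"wx":0,"wy":0,"wz":0,"grip":-1},{"x":-13.0,"y":-0.8,"z":-0.2,"wx":0,"wy":0,"wz":0,"grip":-1},{"x":-13.0,"y":1.5,"z":-0.2,"wx":0,"wy":0,"wz":0,"grip":-1},{"x":-12.5,"y":3.7,"z":-0.1,"wx":0,"wy":0,"wz":0,"grip":-1}]' >/dev/null && python3 g.py 6 &&
python3 -m crank '[{"x":-11.7,"y":5.8,"z":-0.2,"wx":0,"wy":0,"wz":0,"grip":-1},{"x":-10.5,"y":7.8,"z":-0.2,"wx":0,"wy":0,"wz":0,"grip":-1},{"x":-9.0,"y":9.5,"z":-0.2,"wx":0,"wy":0,"wz":0,"grip":-1},{"x":-7.2,"y":10.9,"z":-0.1,"wx":0,"wy":0,"wz":0,"grip":-1}]' >/dev/null && python3 g.py 5 &&
python3 -m crank '[{"x":-5.2,"y":12.0,"z":-0.2,"wx":0,"wy":0,"wz":0,"grip":-1},{"x":-3.1,"y":12.7,"z":-0.2,"wx":0,"wy":0,"wz":0,"grip":-1},{"x":-0.8,"y":13.0,"z":-0.2,"wx":0,"wy":0,"wz":0,"grip":-1}]' >/dev/null && python3 g.py 4 &&
python3 -m crank '[{"x":0.6,"y":7.8,"z":-0.1,"wx":0,"wy":0,"wz":0,"grip":-1}]' >/dev/null && python3 g.py 3.5 &&
python3 -m crank '[{"x":1.4,"y":7.7,"z":-0.1,"wx":0,"wy":0,"wz":0,"grip":-1}]' >/dev/null && python3 g.py 3.5 &&
python3 -m crank '[{"x":2.2,"y":7.5,"z":-0.1,"wx":0,"wy":0,"wz":0,"grip":-1}]' >/dev/null && python3 g.py 3.5 &&
python3 -m crank '[{"x":3.0,"y":7.3,"z":-0.1,"wx":0,"wy":0,"wz":0,"grip":-1}]' >/dev/null && python3 g.py 3.5 &&
python3 -m crank '[{"x":3.7,"y":6.9,"z":-0.1,"wx":0,"wy":0,"wz":0,"grip":-1}]' >/dev/null && python3 g.py 3.5 &&
python3 -m crank '[{"x":4.4,"y":6.5,"z":-0.1,"wx":0,"wy":0,"wz":0,"grip":-1}]' >/dev/null && python3 g.py 3.5 &&
python3 -m crank '[{"x":5.1,"y":6.0,"z":-0.1,"wx":0,"wy":0,"wz":0,"grip":-1}]' >/dev/null && python3 g.py 3.5 &&
python3 -m crank '[{"x":5.7,"y":5.4,"z":-0.1,"wx":0,"wy":0,"wz":0,"grip":-1}]' >/dev/null && python3 g.py 3.5 &&
python3 -m crank '[{"x":6.2,"y":4.8,"z":-0.1,"wx":0,"wy":0,"wz":0,"grip":-1}]' >/dev/null && python3 g.py 3.5 &&
python3 -m crank '[{"x":6.7,"y":4.1,"z":-0.1,"wx":0,"wy":0,"wz":0,"grip":-1}]' >/dev/null && python3 g.py 3.5 &&
python3 -m crank '[{"x":7.1,"y":3.4,"z":-0.1,"wx":0,"wy":0,"wz":0,"grip":-1}]' >/dev/null && python3 g.py 3.5 &&
python3 -m crank '[{"x":7.4,"y":2.6,"z":-0.1,"wx":0,"wy":0,"wz":0,"grip":-1}]' >/dev/null && python3 g.py 3.5 &&
python3 -m crank '[{"x":7.6,"y":1.8,"z":-0.1,"wx":0,"wy":0,"wz":0,"grip":-1}]' >/dev/null && python3 g.py 3.5 &&
python3 -m crank '[{"x":7.8,"y":1.0,"z":-0.1,"wx":0,"wy":0,"wz":0,"grip":-1}]' >/dev/null && python3 g.py 3.5 &&
python3 -m crank '[{"x":7.8,"y":0.2,"z":-0.1,"wx":0,"wy":0,"wz":0,"grip":-1}]' >/dev/null && python3 g.py 3.5
python3 -m crank '[{"x":0,"y":0,"z":0,"wx":0,"wy":0,"wz":0,"grip":-1},{"x":0,"y":0,"z":0,"wx":0,"wy":0,"wz":0,"grip":-1}]'; python3 g.py 6
```

```text
phi -159.5 r 74.7 ft 1.7 fr -0.2 fz 6.3 z 134.4
phi -118.7 r 73.8 ft 1.2 fr -0.7 fz 5.2 z 133.7
phi -87.9 r 73.7 ft 1.3 fr -1.5 fz 6.2 z 133.1
phi -81.1 r 73.7 ft 1.3 fr -1.3 fz 5.5 z 133.0
phi -75.4 r 73.7 ft 2.0 fr -1.2 fz 6.8 z 132.9
phi -69.5 r 73.7 ft 1.3 fr -2.4 fz 6.5 z 132.8
phi -63.4 r 73.8 ft 0.8 fr -1.5 fz 6.8 z 132.7
phi -57.4 r 74.0 ft 1.2 fr -1.6 fz 6.2 z 132.6
phi -51.3 r 74.2 ft 1.0 fr -1.5 fz 6.9 z 132.5
phi -45.2 r 74.4 ft 1.3 fr -1.9 fz 6.5 z 132.4
phi -39.2 r 74.5 ft 1.6 fr -1.9 fz 8.0 z 132.3
phi -33.2 r 74.7 ft 0.9 fr -2.3 fz 7.6 z 132.2
phi -27.1 r 74.9 ft 1.3 fr -2.3 fz 7.5 z 132.0
phi -21.1 r 75.1 ft 1.2 fr -2.0 fz 7.9 z 131.9
phi -15.2 r 75.2 ft 2.0 fr -1.3 fz 7.8 z 131.8
phi -9.2 r 75.4 ft 1.1 fr -2.2 fz 9.2 z 131.7
phi -3.3 r 75.5 ft 1.7 fr -1.8 fz 9.3 z 131.6
phi 2.6 r 75.7 ft 1.2 fr -0.4 fz 8.3 z 131.5
time: 7.12
eef_pos: [0.5947, 0.0206, 0.1315]
tool_rot: [[0.001, 0.049, 0.999], [-0.0, 0.999, -0.049], [-1.0, -0.0, 0.001]]
wrist_force: [0.7, -1.2, 8.8]
gripper_width: 0.0194
phi 2.8 r 75.5 ft -0.8 fr -1.1 fz 8.8 z 131.5
```

One full turn is done, still free at about 1.3 N. Second turn in 6° rows, with a check after each.

```bash
python3 -m crank '[{"x":7.8,"y":-0.6,"z":0,"wx":0,"wy":0,"wz":0,"grip":-1}]' >/dev/null && python3 g.py 3.5 &&
python3 -m crank '[{"x":7.7,"y":-1.4,"z":0,"wx":0,"wy":0,"wz":0,"grip":-1}]' >/dev/null && python3 g.py 3.5 &&
python3 -m crank '[{"x":7.5,"y":-2.2,"z":0,"wx":0,"wy":0,"wz":0,"grip":-1}]' >/dev/null && python3 g.py 3.5 &&
python3 -m crank '[{"x":7.3,"y":-3.0,"z":0,"wx":0,"wy":0,"wz":0,"grip":-1}]' >/dev/null && python3 g.py 3.5 &&
python3 -m crank '[{"x":6.9,"y":-3.7,"z":0,"wx":0,"wy":0,"wz":0,"grip":-1}]' >/dev/null && python3 g.py 3.5 &&
python3 -m crank '[{"x":6.5,"y":-4.4,"z":0,"wx":0,"wy":0,"wz":0,"grip":-1}]' >/dev/null && python3 g.py 3.5 &&
python3 -m crank '[{"x":6.0,"y":-5.1,"z":0,"wx":0,"wy":0,"wz":0,"grip":-1}]' >/dev/null && python3 g.py 3.5 &&
python3 -m crank '[{"x":5.4,"y":-5.7,"z":-0.1,"wx":0,"wy":0,"wz":0,"grip":-1}]' >/dev/null && python3 g.py 3.5 &&
python3 -m crank '[{"x":4.8,"y":-6.2,"z":-0.1,"wx":0,"wy":0,"wz":0,"grip":-1}]' >/dev/null && python3 g.py 3.5 &&
python3 -m crank '[{"x":4.1,"y":-6.7,"z":-0.1,"wx":0,"wy":0,"wz":0,"grip":-1}]' >/dev/null && python3 g.py 3.5 &&
python3 -m crank '[{"x":3.4,"y":-7.1,"z":-0.1,"wx":0,"wy":0,"wz":0,"grip":-1}]' >/dev/null && python3 g.py 3.5 &&
python3 -m crank '[{"x":2.6,"y":-7.4,"z":-0.1,"wx":0,"wy":0,"wz":0,"grip":-1}]' >/dev/null && python3 g.py 3.5 &&
python3 -m crank '[{"x":1.8,"y":-7.6,"z":-0.1,"wx":0,"wy":0,"wz":0,"grip":-1}]' >/dev/null && python3 g.py 3.5 &&
python3 -m crank '[{"x":1.0,"y":-7.8,"z":-0.1,"wx":0,"wy":0,"wz":0,"grip":-1}]' >/dev/null && python3 g.py 3.5 &&
python3 -m crank '[{"x":0.2,"y":-7.8,"z":-0.1,"wx":0,"wy":0,"wz":0,"grip":-1}]' >/dev/null && python3 g.py 3.5 &&
python3 -m crank '[{"x":-0.6,"y":-7.8,"z":-0.1,"wx":0,"wy":0,"wz":0,"grip":-1}]' >/dev/null && python3 g.py 3.5 &&
python3 -m crank '[{"x":-1.4,"y":-7.7,"z":-0.1,"wx":0,"wy":0,"wz":0,"grip":-1}]' >/dev/null && python3 g.py 3.5 &&
python3 -m crank '[{"x":-2.2,"y":-7.5,"z":-0.1,"wx":0,"wy":0,"wz":0,"grip":-1}]' >/dev/null && python3 g.py 3.5 &&
python3 -m crank '[{"x":-3.0,"y":-7.3,"z":-0.1,"wx":0,"wy":0,"wz":0,"grip":-1}]' >/dev/null && python3 g.py 3.5 &&
python3 -m crank '[{"x":-3.7,"y":-6.9,"z":-0.1,"wx":0,"wy":0,"wz":0,"grip":-1}]' >/dev/null && python3 g.py 3.5 &&
python3 -m crank '[{"x":-4.4,"y":-6.5,"z":-0.1,"wx":0,"wy":0,"wz":0,"grip":-1}]' >/dev/null && python3 g.py 3.5 &&
python3 -m crank '[{"x":-5.1,"y":-6.0,"z":-0.1,"wx":0,"wy":0,"wz":0,"grip":-1}]' >/dev/null && python3 g.py 3.5 &&
python3 -m crank '[{"x":-5.7,"y":-5.4,"z":-0.1,"wx":0,"wy":0,"wz":0,"grip":-1}]' >/dev/null && python3 g.py 3.5 &&
python3 -m crank '[{"x":-6.2,"y":-4.8,"z":-0.1,"wx":0,"wy":0,"wz":0,"grip":-1}]' >/dev/null && python3 g.py 3.5 &&
python3 -m crank '[{"x":-6.7,"y":-4.1,"z":-0.1,"wx":0,"wy":0,"wz":0,"grip":-1}]' >/dev/null && python3 g.py 3.5 &&
python3 -m crank '[{"x":-7.1,"y":-3.4,"z":-0.1,"wx":0,"wy":0,"wz":0,"grip":-1}]' >/dev/null && python3 g.py 3.5 &&
python3 -m crank '[{"x":-7.4,"y":-2.6,"z":-0.1,"wx":0,"wy":0,"wz":0,"grip":-1}]' >/dev/null && python3 g.py 3.5 &&
python3 -m crank '[{"x":-7.6,"y":-1.8,"z":-0.1,"wx":0,"wy":0,"wz":0,"grip":-1}]' >/dev/null && python3 g.py 3.5 &&
python3 -m crank '[{"x":-7.8,"y":-1.0,"z":-0.1,"wx":0,"wy":0,"wz":0,"grip":-1}]' >/dev/null && python3 g.py 3.5 &&
python3 -m crank '[{"x":-7.8,"y":-0.2,"z":-0.1,"wx":0,"wy":0,"wz":0,"grip":-1}]' >/dev/null && python3 g.py 3.5
python3 -m crank '[{"x":0,"y":0,"z":0,"wx":0,"wy":0,"wz":0,"grip":-1},{"x":0,"y":0,"z":0,"wx":0,"wy":0,"wz":0,"grip":-1}]'; python3 g.py 6
```

```text
phi 7.8 r 75.6 ft 1.3 fr -0.7 fz 8.1 z 131.5
phi 14.2 r 76.0 ft 1.3 fr -1.4 fz 6.8 z 131.5
phi 20.1 r 76.2 ft 1.4 fr -1.0 fz 6.4 z 131.4
phi 26.1 r 76.3 ft 1.9 fr -0.7 fz 6.9 z 131.3
phi 32.0 r 76.4 ft 1.0 fr -1.3 fz 5.5 z 131.3
phi 37.8 r 76.5 ft 1.7 fr -1.1 fz 5.6 z 131.2
phi 43.7 r 76.6 ft 1.5 fr -0.3 fz 4.0 z 131.1
phi 49.6 r 76.5 ft 1.4 fr 0.4 fz 5.5 z 131.1
phi 55.6 r 76.5 ft 1.3 fr -0.4 fz 5.3 z 131.0
phi 61.6 r 76.4 ft 1.5 fr 0.2 fz 4.6 z 130.9
phi 67.7 r 76.3 ft 2.0 fr 2.0 fz 4.8 z 130.8
phi 73.8 r 76.1 ft 1.3 fr 1.3 fz 4.6 z 130.7
phi 79.9 r 76.0 ft 1.3 fr 2.5 fz 5.1 z 130.6
phi 85.9 r 75.9 ft 1.3 fr 2.8 fz 4.0 z 130.5
phi 92.0 r 75.8 ft 0.6 fr 3.1 fz 4.2 z 130.5
phi 98.0 r 75.7 ft 0.8 fr 2.3 fz 4.0 z 130.4
phi 103.9 r 75.7 ft 3.0 fr 2.6 fz 4.2 z 130.3
phi 109.9 r 75.7 ft 1.4 fr 2.0 fz 4.1 z 130.2
phi 115.9 r 75.6 ft 1.0 fr 2.4 fz 5.5 z 130.0
phi 121.9 r 75.6 ft 1.2 fr 2.4 fz 4.4 z 129.9
phi 127.9 r 75.6 ft 0.8 fr 1.5 fz 4.8 z 129.8
phi 133.9 r 75.6 ft 1.3 fr 1.8 fz 4.0 z 129.7
phi 139.8 r 75.5 ft 1.0 fr 2.5 fz 4.3 z 129.6
phi 145.8 r 75.4 ft 1.3 fr 2.6 fz 5.3 z 129.5
phi 151.8 r 75.4 ft 1.1 fr 2.0 fz 4.9 z 129.4
phi 157.8 r 75.3 ft 2.0 fr 2.3 fz 4.9 z 129.3
phi 163.8 r 75.2 ft 1.7 fr 1.3 fz 5.1 z 129.2
phi 169.8 r 75.2 ft 1.3 fr 1.4 fz 5.2 z 129.0
phi 175.8 r 75.1 ft 2.1 fr 0.8 fz 5.9 z 128.9
phi -178.2 r 75.1 ft 1.0 fr 1.7 fz 4.8 z 128.8
time: 9.78
eef_pos: [0.5884, -0.1297, 0.1288]
tool_rot: [[-0.001, 0.05, 0.999], [0.0, 0.999, -0.05], [-1.0, 0.0, -0.001]]
wrist_force: [0.3, -0.8, 4.5]
gripper_width: 0.0192
phi -178.0 r 74.9 ft 0.4 fr 0.8 fz 4.5 z 128.8
```

Still free at 1.5 turns. Next half turn.

```bash
python3 -m crank '[{"x":-7.8,"y":0.6,"z":-0.1,"wx":0,"wy":0,"wz":0,"grip":-1}]' >/dev/null && python3 g.py 3.5 &&
python3 -m crank '[{"x":-7.7,"y":1.4,"z":-0.1,"wx":0,"wy":0,"wz":0,"grip":-1}]' >/dev/null && python3 g.py 3.5 &&
python3 -m crank '[{"x":-7.5,"y":2.2,"z":-0.1,"wx":0,"wy":0,"wz":0,"grip":-1}]' >/dev/null && python3 g.py 3.5 &&
python3 -m crank '[{"x":-7.3,"y":3.0,"z":-0.1,"wx":0,"wy":0,"wz":0,"grip":-1}]' >/dev/null && python3 g.py 3.5 &&
python3 -m crank '[{"x":-6.9,"y":3.7,"z":-0.1,"wx":0,"wy":0,"wz":0,"grip":-1}]' >/dev/null && python3 g.py 3.5 &&
python3 -m crank '[{"x":-6.5,"y":4.4,"z":-0.1,"wx":0,"wy":0,"wz":0,"grip":-1}]' >/dev/null && python3 g.py 3.5 &&
python3 -m crank '[{"x":-6.0,"y":5.1,"z":-0.1,"wx":0,"wy":0,"wz":0,"grip":-1}]' >/dev/null && python3 g.py 3.5 &&
python3 -m crank '[{"x":-5.4,"y":5.7,"z":-0.1,"wx":0,"wy":0,"wz":0,"grip":-1}]' >/dev/null && python3 g.py 3.5 &&
python3 -m crank '[{"x":-4.8,"y":6.2,"z":-0.1,"wx":0,"wy":0,"wz":0,"grip":-1}]' >/dev/null && python3 g.py 3.5 &&
python3 -m crank '[{"x":-4.1,"y":6.7,"z":-0.1,"wx":0,"wy":0,"wz":0,"grip":-1}]' >/dev/null && python3 g.py 3.5 &&
python3 -m crank '[{"x":-3.4,"y":7.1,"z":-0.1,"wx":0,"wy":0,"wz":0,"grip":-1}]' >/dev/null && python3 g.py 3.5 &&
python3 -m crank '[{"x":-2.6,"y":7.4,"z":-0.1,"wx":0,"wy":0,"wz":0,"grip":-1}]' >/dev/null && python3 g.py 3.5 &&
python3 -m crank '[{"x":-1.8,"y":7.6,"z":-0.1,"wx":0,"wy":0,"wz":0,"grip":-1}]' >/dev/null && python3 g.py 3.5 &&
python3 -m crank '[{"x":-1.0,"y":7.8,"z":-0.1,"wx":0,"wy":0,"wz":0,"grip":-1}]' >/dev/null && python3 g.py 3.5 &&
python3 -m crank '[{"x":-0.2,"y":7.8,"z":-0.1,"wx":0,"wy":0,"wz":0,"grip":-1}]' >/dev/null && python3 g.py 3.5 &&
python3 -m crank '[{"x":0.6,"y":7.8,"z":-0.1,"wx":0,"wy":0,"wz":0,"grip":-1}]' >/dev/null && python3 g.py 3.5 &&
python3 -m crank '[{"x":1.4,"y":7.7,"z":-0.1,"wx":0,"wy":0,"wz":0,"grip":-1}]' >/dev/null && python3 g.py 3.5 &&
python3 -m crank '[{"x":2.2,"y":7.5,"z":-0.1,"wx":0,"wy":0,"wz":0,"grip":-1}]' >/dev/null && python3 g.py 3.5 &&
python3 -m crank '[{"x":3.0,"y":7.3,"z":-0.1,"wx":0,"wy":0,"wz":0,"grip":-1}]' >/dev/null && python3 g.py 3.5 &&
python3 -m crank '[{"x":3.7,"y":6.9,"z":-0.1,"wx":0,"wy":0,"wz":0,"grip":-1}]' >/dev/null && python3 g.py 3.5 &&
python3 -m crank '[{"x":4.4,"y":6.5,"z":-0.1,"wx":0,"wy":0,"wz":0,"grip":-1}]' >/dev/null && python3 g.py 3.5 &&
python3 -m crank '[{"x":5.1,"y":6.0,"z":-0.1,"wx":0,"wy":0,"wz":0,"grip":-1}]' >/dev/null && python3 g.py 3.5 &&
python3 -m crank '[{"x":5.7,"y":5.4,"z":-0.1,"wx":0,"wy":0,"wz":0,"grip":-1}]' >/dev/null && python3 g.py 3.5 &&
python3 -m crank '[{"x":6.2,"y":4.8,"z":-0.1,"wx":0,"wy":0,"wz":0,"grip":-1}]' >/dev/null && python3 g.py 3.5 &&
python3 -m crank '[{"x":6.7,"y":4.1,"z":-0.1,"wx":0,"wy":0,"wz":0,"grip":-1}]' >/dev/null && python3 g.py 3.5 &&
python3 -m crank '[{"x":7.1,"y":3.4,"z":-0.1,"wx":0,"wy":0,"wz":0,"grip":-1}]' >/dev/null && python3 g.py 3.5 &&
python3 -m crank '[{"x":7.4,"y":2.6,"z":-0.1,"wx":0,"wy":0,"wz":0,"grip":-1}]' >/dev/null && python3 g.py 3.5 &&
python3 -m crank '[{"x":7.6,"y":1.8,"z":-0.1,"wx":0,"wy":0,"wz":0,"grip":-1}]' >/dev/null && python3 g.py 3.5 &&
python3 -m crank '[{"x":7.8,"y":1.0,"z":-0.1,"wx":0,"wy":0,"wz":0,"grip":-1}]' >/dev/null && python3 g.py 3.5 &&
python3 -m crank '[{"x":7.8,"y":0.2,"z":-0.1,"wx":0,"wy":0,"wz":0,"grip":-1}]' >/dev/null && python3 g.py 3.5
python3 -m crank '[{"x":0,"y":0,"z":0,"wx":0,"wy":0,"wz":0,"grip":-1},{"x":0,"y":0,"z":0,"wx":0,"wy":0,"wz":0,"grip":-1}]'; python3 g.py 6
```

```text
phi -173.1 r 74.7 ft 2.0 fr 0.4 fz 5.6 z 128.8
phi -166.5 r 74.9 ft 1.0 fr -0.2 fz 5.0 z 128.5
phi -160.3 r 75.0 ft 1.5 fr -1.1 fz 5.4 z 128.5
phi -154.2 r 75.0 ft 1.5 fr -0.8 fz 5.4 z 128.4
phi -148.2 r 75.0 ft 1.1 fr -0.9 fz 4.4 z 128.3
phi -142.2 r 74.9 ft 1.2 fr -0.7 fz 4.0 z 128.2
phi -136.2 r 74.8 ft 1.2 fr -0.5 fz 3.9 z 128.1
phi -130.1 r 74.7 ft 2.2 fr -1.5 fz 2.7 z 128.0
phi -124.1 r 74.6 ft 1.1 fr -2.2 fz 3.4 z 127.9
phi -118.1 r 74.6 ft 0.7 fr -2.2 fz 1.8 z 127.8
phi -112.0 r 74.5 ft 1.8 fr -2.6 fz 2.8 z 127.7
phi -106.0 r 74.5 ft 1.1 fr -2.3 fz 3.2 z 127.7
phi -100.0 r 74.5 ft 1.9 fr -1.5 fz 3.0 z 127.6
phi -94.0 r 74.4 ft 1.0 fr -2.8 fz 3.0 z 127.5
phi -87.9 r 74.4 ft 1.0 fr -1.9 fz 2.5 z 127.4
phi -81.9 r 74.5 ft 1.1 fr -1.6 fz 4.0 z 127.2
phi -75.9 r 74.5 ft 0.5 fr -2.7 fz 3.4 z 127.1
phi -69.9 r 74.5 ft 0.9 fr -2.4 fz 2.8 z 127.0
phi -63.8 r 74.6 ft 1.4 fr -1.9 fz 3.2 z 126.9
phi -57.8 r 74.7 ft 1.2 fr -2.6 fz 3.4 z 126.8
phi -51.7 r 74.7 ft 1.6 fr -2.2 fz 3.7 z 126.7
phi -45.7 r 74.8 ft 1.1 fr -2.4 fz 3.7 z 126.6
phi -39.7 r 74.9 ft 0.8 fr -1.9 fz 4.6 z 126.5
phi -33.7 r 74.9 ft 1.5 fr -2.4 fz 4.8 z 126.4
phi -27.7 r 75.0 ft 1.2 fr -1.8 fz 5.4 z 126.3
phi -21.6 r 75.0 ft 1.4 fr -2.0 fz 4.8 z 126.2
phi -15.6 r 75.1 ft 0.6 fr -1.9 fz 5.5 z 126.1
phi -9.6 r 75.1 ft 1.6 fr -2.1 fz 5.1 z 126.0
phi -3.6 r 75.3 ft 1.4 fr -1.6 fz 5.7 z 125.9
phi 2.3 r 75.4 ft 0.4 fr -0.8 fz 5.5 z 125.7
time: 12.45
eef_pos: [0.5942, 0.0203, 0.1258]
tool_rot: [[0.0, 0.05, 0.999], [0.0, 0.999, -0.05], [-1.0, 0.0, 0.0]]
wrist_force: [0.5, -0.5, 5.5]
gripper_width: 0.0195
phi 2.4 r 75.2 ft -0.5 fr -0.4 fz 5.5 z 125.8
```

Two turns done, still free. Up to 0.75 turn remains.

```bash
python3 -m crank '[{"x":7.8,"y":-0.6,"z":-0.1,"wx":0,"wy":0,"wz":0,"grip":-1}]' >/dev/null && python3 g.py 3.5 &&
python3 -m crank '[{"x":7.7,"y":-1.4,"z":-0.1,"wx":0,"wy":0,"wz":0,"grip":-1}]' >/dev/null && python3 g.py 3.5 &&
python3 -m crank '[{"x":7.5,"y":-2.2,"z":-0.1,"wx":0,"wy":0,"wz":0,"grip":-1}]' >/dev/null && python3 g.py 3.5 &&
python3 -m crank '[{"x":7.3,"y":-3.0,"z":-0.1,"wx":0,"wy":0,"wz":0,"grip":-1}]' >/dev/null && python3 g.py 3.5 &&
python3 -m crank '[{"x":6.9,"y":-3.7,"z":-0.1,"wx":0,"wy":0,"wz":0,"grip":-1}]' >/dev/null && python3 g.py 3.5 &&
python3 -m crank '[{"x":6.5,"y":-4.4,"z":-0.1,"wx":0,"wy":0,"wz":0,"grip":-1}]' >/dev/null && python3 g.py 3.5 &&
python3 -m crank '[{"x":6.0,"y":-5.1,"z":-0.1,"wx":0,"wy":0,"wz":0,"grip":-1}]' >/dev/null && python3 g.py 3.5 &&
python3 -m crank '[{"x":5.4,"y":-5.7,"z":-0.1,"wx":0,"wy":0,"wz":0,"grip":-1}]' >/dev/null && python3 g.py 3.5 &&
python3 -m crank '[{"x":4.8,"y":-6.2,"z":-0.1,"wx":0,"wy":0,"wz":0,"grip":-1}]' >/dev/null && python3 g.py 3.5 &&
python3 -m crank '[{"x":4.1,"y":-6.7,"z":-0.1,"wx":0,"wy":0,"wz":0,"grip":-1}]' >/dev/null && python3 g.py 3.5 &&
python3 -m crank '[{"x":3.4,"y":-7.1,"z":-0.1,"wx":0,"wy":0,"wz":0,"grip":-1}]' >/dev/null && python3 g.py 3.5 &&
python3 -m crank '[{"x":2.6,"y":-7.4,"z":-0.1,"wx":0,"wy":0,"wz":0,"grip":-1}]' >/dev/null && python3 g.py 3.5 &&
python3 -m crank '[{"x":1.8,"y":-7.6,"z":-0.1,"wx":0,"wy":0,"wz":0,"grip":-1}]' >/dev/null && python3 g.py 3.5 &&
python3 -m crank '[{"x":1.0,"y":-7.8,"z":-0.1,"wx":0,"wy":0,"wz":0,"grip":-1}]' >/dev/null && python3 g.py 3.5 &&
python3 -m crank '[{"x":0.2,"y":-7.8,"z":-0.1,"wx":0,"wy":0,"wz":0,"grip":-1}]' >/dev/null && python3 g.py 3.5 &&
python3 -m crank '[{"x":-0.6,"y":-7.8,"z":-0.1,"wx":0,"wy":0,"wz":0,"grip":-1}]' >/dev/null && python3 g.py 3.5 &&
python3 -m crank '[{"x":-1.4,"y":-7.7,"z":-0.1,"wx":0,"wy":0,"wz":0,"grip":-1}]' >/dev/null && python3 g.py 3.5 &&
python3 -m crank '[{"x":-2.2,"y":-7.5,"z":-0.1,"wx":0,"wy":0,"wz":0,"grip":-1}]' >/dev/null && python3 g.py 3.5 &&
python3 -m crank '[{"x":-3.0,"y":-7.3,"z":-0.1,"wx":0,"wy":0,"wz":0,"grip":-1}]' >/dev/null && python3 g.py 3.5 &&
python3 -m crank '[{"x":-3.7,"y":-6.9,"z":-0.1,"wx":0,"wy":0,"wz":0,"grip":-1}]' >/dev/null && python3 g.py 3.5 &&
python3 -m crank '[{"x":-4.4,"y":-6.5,"z":-0.1,"wx":0,"wy":0,"wz":0,"grip":-1}]' >/dev/null && python3 g.py 3.5 &&
python3 -m crank '[{"x":-5.1,"y":-6.0,"z":-0.1,"wx":0,"wy":0,"wz":0,"grip":-1}]' >/dev/null && python3 g.py 3.5 &&
python3 -m crank '[{"x":-5.7,"y":-5.4,"z":-0.1,"wx":0,"wy":0,"wz":0,"grip":-1}]' >/dev/null && python3 g.py 3.5 &&
python3 -m crank '[{"x":-6.2,"y":-4.8,"z":-0.1,"wx":0,"wy":0,"wz":0,"grip":-1}]' >/dev/null && python3 g.py 3.5 &&
python3 -m crank '[{"x":-6.7,"y":-4.1,"z":-0.1,"wx":0,"wy":0,"wz":0,"grip":-1}]' >/dev/null && python3 g.py 3.5 &&
python3 -m crank '[{"x":-7.1,"y":-3.4,"z":-0.1,"wx":0,"wy":0,"wz":0,"grip":-1}]' >/dev/null && python3 g.py 3.5 &&
python3 -m crank '[{"x":-7.4,"y":-2.6,"z":-0.1,"wx":0,"wy":0,"wz":0,"grip":-1}]' >/dev/null && python3 g.py 3.5 &&
python3 -m crank '[{"x":-7.6,"y":-1.8,"z":-0.1,"wx":0,"wy":0,"wz":0,"grip":-1}]' >/dev/null && python3 g.py 3.5 &&
python3 -m crank '[{"x":-7.8,"y":-1.0,"z":-0.1,"wx":0,"wy":0,"wz":0,"grip":-1}]' >/dev/null && python3 g.py 3.5 &&
python3 -m crank '[{"x":-7.8,"y":-0.2,"z":-0.1,"wx":0,"wy":0,"wz":0,"grip":-1}]' >/dev/null && python3 g.py 3.5
python3 -m crank '[{"x":0,"y":0,"z":0,"wx":0,"wy":0,"wz":0,"grip":-1},{"x":0,"y":0,"z":0,"wx":0,"wy":0,"wz":0,"grip":-1}]'; python3 g.py 6
```

```text
phi 7.4 r 75.2 ft 0.8 fr -0.5 fz 5.8 z 125.7
phi 13.9 r 75.6 ft 2.4 fr -0.7 fz 4.6 z 125.7
phi 20.0 r 75.7 ft 1.4 fr -0.3 fz 5.0 z 125.5
phi 26.0 r 75.8 ft 2.0 fr 0.1 fz 6.1 z 125.4
phi 32.0 r 76.0 ft 1.6 fr -0.1 fz 5.0 z 125.3
phi 37.9 r 76.1 ft 2.1 fr 0.0 fz 5.5 z 125.2
phi 43.8 r 76.2 ft 2.0 fr 0.3 fz 5.8 z 125.1
phi 49.8 r 76.3 ft 1.8 fr 0.3 fz 5.4 z 125.0
phi 55.7 r 76.4 ft 2.1 fr 0.7 fz 5.8 z 124.9
phi 61.6 r 76.4 ft 1.9 fr 1.5 fz 5.2 z 124.8
phi 67.4 r 76.5 ft 1.0 fr 1.9 fz 5.6 z 124.8
phi 73.4 r 76.4 ft 0.1 fr 0.7 fz 4.8 z 124.6
phi 79.3 r 76.5 ft 0.7 fr 0.3 fz 5.4 z 124.6
phi 85.2 r 76.4 ft 1.6 fr 0.9 fz 4.9 z 124.5
phi 91.2 r 76.3 ft 1.9 fr 1.9 fz 5.1 z 124.4
phi 97.2 r 76.2 ft 1.2 fr 2.1 fz 4.9 z 124.3
phi 103.4 r 76.0 ft 1.3 fr 2.7 fz 5.3 z 124.2
phi 109.5 r 75.9 ft 1.7 fr 2.3 fz 5.2 z 124.1
phi 115.6 r 75.7 ft 1.0 fr 2.0 fz 4.6 z 124.0
phi 121.8 r 75.7 ft 1.5 fr 2.6 fz 4.7 z 123.9
phi 127.8 r 75.6 ft 1.2 fr 2.3 fz 4.7 z 123.8
phi 133.8 r 75.6 ft 1.8 fr 3.8 fz 5.5 z 123.7
phi 139.8 r 75.5 ft 1.7 fr 2.4 fz 4.7 z 123.6
phi 145.8 r 75.4 ft 1.6 fr 1.9 fz 5.9 z 123.5
phi 151.8 r 75.4 ft 1.2 fr 2.1 fz 5.3 z 123.4
phi 157.8 r 75.3 ft 1.1 fr 1.6 fz 5.0 z 123.3
phi 163.8 r 75.2 ft 1.2 fr 2.5 fz 4.7 z 123.2
phi 169.7 r 75.1 ft 4.5 fr 1.1 fz 5.0 z 123.1
time: 14.95
eef_pos: [0.605, -0.1283, 0.1232]
tool_rot: [[0.0, 0.05, 0.999], [0.0, 0.999, -0.05], [-1.0, 0.0, 0.0]]
wrist_force: [2.2, -1.2, 3.8]
gripper_width: 0.0194
phi 169.2 r 74.9 ft 1.9 fr 1.6 fz 3.8 z 123.2
```

Resistance appears at about 168° into the third turn: 4.5 N moving and 1.9 N at rest, where earlier stops rested near 0. I'm confirming with 2 mm nudges.

```bash
python3 -m crank '[{"x":-2.0,"y":-0.4,"z":0,"wx":0,"wy":0,"wz":0,"grip":-1},{"x":0,"y":0,"z":0,"wx":0,"wy":0,"wz":0,"grip":-1}]' >/dev/null && python3 g.py 7 &&
python3 -m crank '[{"x":-2.0,"y":-0.3,"z":0,"wx":0,"wy":0,"wz":0,"grip":-1},{"x":0,"y":0,"z":0,"wx":0,"wy":0,"wz":0,"grip":-1}]' >/dev/null && python3 g.py 7 &&
python3 -m crank '[{"x":-2.0,"y":-0.3,"z":0,"wx":0,"wy":0,"wz":0,"grip":-1},{"x":0,"y":0,"z":0,"wx":0,"wy":0,"wz":0,"grip":-1}]' >/dev/null && python3 g.py 7 &&
python3 -m crank '[{"x":-2.0,"y":-0.2,"z":0,"wx":0,"wy":0,"wz":0,"grip":-1},{"x":0,"y":0,"z":0,"wx":0,"wy":0,"wz":0,"grip":-1}]' >/dev/null && python3 g.py 7 &&
python3 -m crank '[{"x":-2.0,"y":-0.2,"z":0,"wx":0,"wy":0,"wz":0,"grip":-1},{"x":0,"y":0,"z":0,"wx":0,"wy":0,"wz":0,"grip":-1}]' >/dev/null && python3 g.py 7
```

```text
phi 170.4 r 74.9 ft 4.0 fr 1.7 fz 3.3 z 123.1
phi 171.7 r 74.9 ft 5.4 fr 1.8 fz 3.4 z 123.2
phi 173.2 r 74.9 ft 6.7 fr 1.5 fz 3.0 z 123.2
phi 174.5 r 74.9 ft 8.7 fr 1.1 fz 1.7 z 123.2
```

It is a firm stop at about 168°, with force climbing linearly to 8.7 N, so it is snug. I'm holding it, easing back gently, then releasing and rising.

```bash
python3 -m crank '[{"x":0,"y":0,"z":0,"wx":0,"wy":0,"wz":0,"grip":-1},{"x":0,"y":0,"z":0,"wx":0,"wy":0,"wz":0,"grip":-1},{"x":0,"y":0,"z":0,"wx":0,"wy":0,"wz":0,"grip":-1},{"x":0,"y":0,"z":0,"wx":0,"wy":0,"wz":0,"grip":-1}]' >/dev/null; python3 g.py 7
python3 -m crank '[{"x":1.0,"y":0.1,"z":0,"wx":0,"wy":0,"wz":0,"grip":-1},{"x":1.0,"y":0.1,"z":0,"wx":0,"wy":0,"wz":0,"grip":-1},{"x":1.0,"y":0.1,"z":0,"wx":0,"wy":0,"wz":0,"grip":-1},{"x":1.0,"y":0.1,"z":0,"wx":0,"wy":0,"wz":0,"grip":-1},{"x":0,"y":0,"z":0,"wx":0,"wy":0,"wz":0,"grip":-1},{"x":0,"y":0,"z":0,"wx":0,"wy":0,"wz":0,"grip":-1}]' >/dev/null; python3 g.py 7
python3 -m crank '[{"x":0,"y":0,"z":0,"wx":0,"wy":0,"wz":0,"grip":-0.2},{"x":0,"y":0,"z":0,"wx":0,"wy":0,"wz":0,"grip":-0.2},{"x":0,"y":0,"z":0,"wx":0,"wy":0,"wz":0,"grip":-0.2},{"x":0,"y":0,"z":0,"wx":0,"wy":0,"wz":0,"grip":-0.2},{"x":0,"y":0,"z":20,"wx":0,"wy":0,"wz":0,"grip":-0.2},{"x":0,"y":0,"z":25,"wx":0,"wy":0,"wz":0,"grip":-0.2},{"x":0,"y":0,"z":25,"wx":0,"wy":0,"wz":0,"grip":-0.2},{"x":0,"y":0,"z":25,"wx":0,"wy":0,"wz":0,"grip":-0.2}]'; python3 g.py 7
```

```text
phi 174.4 r 74.9 ft 7.7 fr 2.2 fz 3.1 z 123.2
phi 172.0 r 75.0 ft 3.8 fr 1.7 fz 5.2 z 123.1
time: 17.12
eef_pos: [0.6007, -0.1291, 0.2188]
tool_rot: [[-0.001, 0.05, 0.999], [0.0, 0.999, -0.05], [-1.0, -0.0, -0.001]]
wrist_force: [0.2, -0.2, 0.2]
gripper_width: 0.0372
phi 172.6 r 75.0 ft 0.1 fr 0.2 fz 0.2 z 218.8
```

Released with the wrist force at zero. Next I move over the marker and check the gauge in a top view.

```bash
python3 -m crank '[{"x":-4.9,"y":-29.5,"z":0,"wx":0,"wy":0,"wz":0,"grip":-0.1},{"x":-4.9,"y":-29.5,"z":0,"wx":0,"wy":0,"wz":0,"grip":-0.1},{"x":-4.9,"y":-29.5,"z":0,"wx":0,"wy":0,"wz":0,"grip":-0.1},{"x":-4.9,"y":-29.5,"z":0,"wx":0,"wy":0,"wz":0,"grip":-0.1},{"x":-4.9,"y":-29.5,"z":0,"wx":0,"wy":0,"wz":0,"grip":-0.1},{"x":-4.9,"y":-29.5,"z":0,"wx":0,"wy":0,"wz":0,"grip":-0.1},{"x":-4.9,"y":-29.5,"z":0,"wx":0,"wy":0,"wz":0,"grip":-0.1},{"x":-4.9,"y":-29.5,"z":0,"wx":0,"wy":0,"wz":0,"grip":-0.1}]' 20 >/dev/null
python3 -m crank '[{"x":0,"y":0,"z":0,"wx":0,"wy":0,"wz":0,"grip":-0.1},{"x":0,"y":0,"z":0,"wx":0,"wy":0,"wz":0,"grip":-0.1},{"x":0,"y":0,"z":0,"wx":0,"wy":0,"wz":0,"grip":-0.1}]'
python3 - <<'E'
from h import *
st=ctrl.get_state();im=optics.read_camera("wrist");t=optics.read_camera("top");cv2.imwrite("pics/top1.png",t)
b=blobs(im,(22,120,60),(35,255,255),80)[0];print(b)
print("marker proj",proj((.562,-.365,.052),"wrist",st),[onz(c,.05,"wrist",st) for c,s in b])
cv2.imwrite("pics/w3.png",np.hstack([im[100:400,100:540],cv2.resize(t[150:250,270:370],(300,300))]))
E
```

```text
time: 18.03
eef_pos: [0.5621, -0.3645, 0.2177]
tool_rot: [[-0.001, 0.05, 0.999], [0.001, 0.999, -0.05], [-1.0, 0.001, -0.001]]
wrist_force: [0.2, 0.5, -0.2]
gripper_width: 0.0422
[(array([316.1, 219.6]), array([303, 204,  27,  32, 790], dtype=int32))]
marker proj [317.9 224.6] [array([ 0.5579, -0.3664,  0.05  ])]
```

View pics/w3.png

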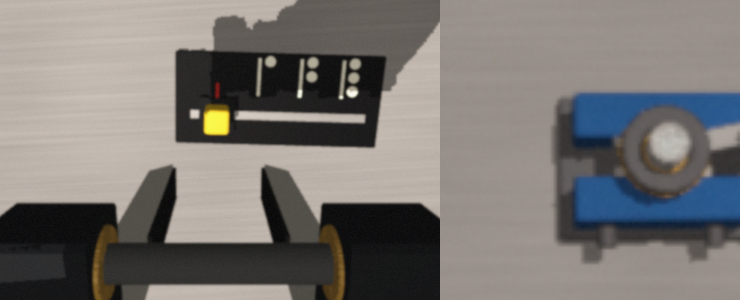

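The wrist view shows the marker at (316,222), its red line one line spacing (40 mm) before the one-dot line, so the two-dot line is 80 mm away. The crank arm on the vice points to the −y side, as expected. I'm descending and gripping.

```bash
python3 -m crank '[{"x":-1,"y":-1,"z":-28,"wx":0,"wy":0,"wz":0,"grip":-0.1},{"x":0,"y":0,"z":-28,"wx":0,"wy":0,"wz":0,"grip":-0.1},{"x":0,"y":0,"z":-28,"wx":0,"wy":0,"wz":0,"grip":-0.1},{"x":0,"y":0,"z":-28,"wx":0,"wy":0,"wz":0,"grip":-0.1},{"x":0,"y":0,"z":-28,"wx":0,"wy":0,"wz":0,"grip":-0.1},{"x":0,"y":0,"z":-18,"wx":0,"wy":0,"wz":0,"grip":-0.1},{"x":0,"y":0,"z":-15,"wx":0,"wy":0,"wz":0,"grip":-0.1},{"x":0,"y":0,"z":0,"wx":0,"wy":0,"wz":0,"grip":-0.1}]'
python3 -m crank '[{"x":0,"y":0,"z":0,"wx":0,"wy":0,"wz":0,"grip":-1},{"x":0,"y":0,"z":0,"wx":0,"wy":0,"wz":0,"grip":-1},{"x":0,"y":0,"z":0,"wx":0,"wy":0,"wz":0,"grip":-1},{"x":0,"y":0,"z":0,"wx":0,"wy":0,"wz":0,"grip":-1},{"x":0,"y":0,"z":0,"wx":0,"wy":0,"wz":0,"grip":-1},{"x":0,"y":0,"z":0,"wx":0,"wy":0,"wz":0,"grip":-1}]'
```

```text
time: 18.8
eef_pos: [0.5602, -0.3643, 0.0422]
tool_rot: [[-0.003, 0.048, 0.999], [0.002, 0.999, -0.048], [-1.0, 0.002, -0.004]]
wrist_force: [-0.2, 0.6, -0.1]
gripper_width: 0.0421
time: 19.3
eef_pos: [0.5619, -0.3664, 0.0465]
tool_rot: [[0.002, 0.05, 0.999], [-0.001, 0.999, -0.05], [-1.0, -0.001, 0.002]]
wrist_force: [-0.6, 1.5, 8.1]
gripper_width: 0.0219
```

Gripped at 21.9 mm. I'm sliding 80 mm along the board's +y.

```bash
python3 -m crank '[{"x":0.5,"y":10,"z":0,"wx":0,"wy":0,"wz":0,"grip":-1},{"x":0.5,"y":10,"z":0,"wx":0,"wy":0,"wz":0,"grip":-1},{"x":0.5,"y":10,"z":0,"wx":0,"wy":0,"wz":0,"grip":-1},{"x":0.5,"y":10,"z":0,"wx":0,"wy":0,"wz":0,"grip":-1}]'
python3 -m crank '[{"x":0.5,"y":10,"z":0,"wx":0,"wy":0,"wz":0,"grip":-1},{"x":0.5,"y":10,"z":0,"wx":0,"wy":0,"wz":0,"grip":-1},{"x":0.5,"y":10,"z":0,"wx":0,"wy":0,"wz":0,"grip":-1},{"x":0.5,"y":10,"z":0,"wx":0,"wy":0,"wz":0,"grip":-1},{"x":0,"y":0,"z":0,"wx":0,"wy":0,"wz":0,"grip":-1},{"x":0,"y":0,"z":0,"wx":0,"wy":0,"wz":0,"grip":-1}]'
python3 -m crank '[{"x":0,"y":0,"z":0,"wx":0,"wy":0,"wz":0,"grip":-0.1},{"x":0,"y":0,"z":0,"wx":0,"wy":0,"wz":0,"grip":-0.1},{"x":0,"y":0,"z":0,"wx":0,"wy":0,"wz":0,"grip":-0.1},{"x":0,"y":0,"z":0,"wx":0,"wy":0,"wz":0,"grip":-0.1},{"x":0,"y":0,"z":25,"wx":0,"wy":0,"wz":0,"grip":-0.1},{"x":0,"y":0,"z":30,"wx":0,"wy":0,"wz":0,"grip":-0.1},{"x":0,"y":0,"z":30,"wx":0,"wy":0,"wz":0,"grip":-0.1},{"x":0,"y":0,"z":30,"wx":0,"wy":0,"wz":0,"grip":-0.1}]'
python3 -m crank '[{"x":-10,"y":-25,"z":30,"wx":0,"wy":0,"wz":0,"grip":-0.1},{"x":-10,"y":-25,"z":30,"wx":0,"wy":0,"wz":0,"grip":-0.1},{"x":-10,"y":-25,"z":20,"wx":0,"wy":0,"wz":0,"grip":-0.1},{"x":0,"y":0,"z":0,"wx":0,"wy":0,"wz":0,"grip":-0.1},{"x":0,"y":0,"z":0,"wx":0,"wy":0,"wz":0,"grip":-0.1},{"x":0,"y":0,"z":0,"wx":0,"wy":0,"wz":0,"grip":-0.1}]'
python3 - <<'E'
from h import *
im=optics.read_camera("wrist");s=optics.read_camera("scene")
cv2.imwrite("pics/w4.png",np.hstack([im[0:400,120:640],cv2.resize(s[190:330,150:310],None,fx=1.7,fy=400/140)[:, :270]]))
cv2.imwrite("pics/s1.png",s)
E
```

```text
time: 19.63
eef_pos: [0.5649, -0.3263, 0.0465]
tool_rot: [[0.004, 0.05, 0.999], [-0.002, 0.999, -0.05], [-1.0, -0.001, 0.004]]
wrist_force: [7.4, -4.0, 3.0]
gripper_width: 0.0216
time: 20.13
eef_pos: [0.568, -0.2851, 0.0465]
tool_rot: [[0.005, 0.048, 0.999], [-0.001, 0.999, -0.048], [-1.0, -0.001, 0.005]]
wrist_force: [9.6, 0.5, 0.3]
gripper_width: 0.0222
time: 20.8
eef_pos: [0.5645, -0.2862, 0.1612]
tool_rot: [[-0.001, 0.05, 0.999], [0.0, 0.999, -0.05], [-1.0, 0.0, -0.001]]
wrist_force: [0.9, -0.4, 0.6]
gripper_width: 0.0422
time: 21.3
eef_pos: [0.535, -0.3605, 0.2394]
tool_rot: [[-0.001, 0.05, 0.999], [0.001, 0.999, -0.05], [-1.0, 0.001, -0.001]]
wrist_force: [0.5, -0.2, -0.7]
gripper_width: 0.0421
```

View pics/w4.png

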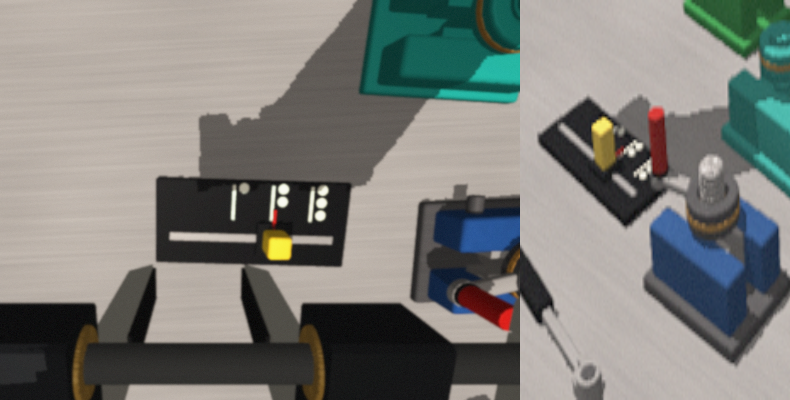

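View pics/s1.png

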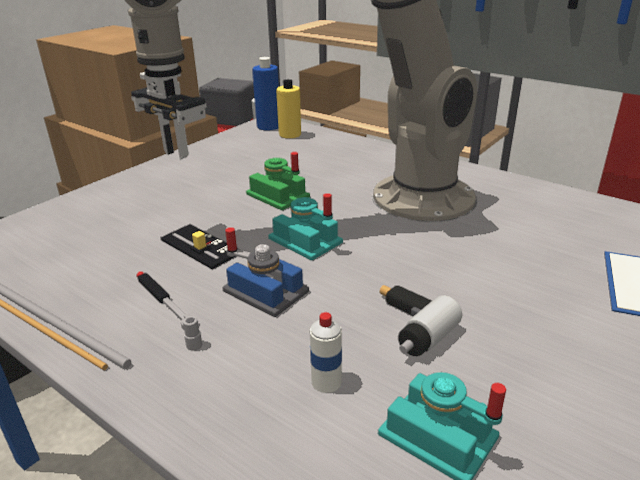

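The red line stands on the two-dot line at about (275,215) in the crop. The crank is where I left it, the other tools are undisturbed, and the arm is clear. Handing in.

```bash
python3 -c "
from workcell import ticket;print(ticket.finish_job())"
```

```text
the job is handed in; nothing more can be done
None
```

I screwed the ring gauge down to its stop, left it snug, and slid the yellow marker to the two-dot line. The job is handed in; no verdict was reported.

- **Gauge:** It turned freely at about 1.3 N until firm resistance came at about 2.46 turns. I brought it up to about 8.7 N at the knob, held it at about 8 N for over 0.3 s, eased back to about 4 N and released it. The wrist force read zero once I was clear.
- **Marker:** 2.46 turns rounds to two, though it is close to the half, where the rules accept either neighbour. I slid the marker 80 mm.
- **Last checks:** The wrist picture shows the marker's red line on the two-dot line. The scene picture shows the other tools in place and the gripper clear.
- **What failed or was not checked:** My first move was refused because the rows lacked keys, and my force guard stopped the turning once by mistake. Neither did any harm. I did not measure the crank's angle after release; I only saw in the pictures that it still points the right way. Sliding the marker put up to 10 N of side load on the wrist, which did not shift the result.

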